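# Fit the marked control knob to the regulator's D-spindle and hold it home

### The job

The fan-speed regulator needs its control knob back. Lift the large bar knob, the biggest of the three fresh from laser marking, up off its pin on the aluminium fixture, turn it so that the flat in its bore (under the pointed end of the bar) matches the flat of the regulator's D-shaped spindle, and push it down over the spindle, against the lift spring, until it sits fully home on the stop ring. Finish while still gripping the knob and pressing it home, so that a colleague can tighten its grub screw: do not let go, for the spring would lift it. Leave the regulator's setting as it is (do not turn the spindle), and leave the other two knobs on their pins and the hex key and screwdriver where they lie.

Things in the scene. Friction and masses are not known exactly. Their poses are not given: they have to be found in the camera images.
- bar_knob: The knob to fit: largest of three black ones on the fixture, loose, 75-155 g. Round base 46 mm wide, 22 mm high; on it a bar grip 14 mm wide, from 22 to 48 mm above the underside, with a pointed nose. Origin: centre of the underside; z up, x towards the nose. The flat flanks face +-y, straight from x = -20 to +12 mm; nose tip at x = 23.5 mm. It stands on the plate over any one of the pins.
- knob_bore (a point): Closed upper end of that knob's D-shaped blind bore, on its axis, 20 mm above the underside, at which the bore opens downwards. Axes as the knob's. Bore radius 7.5 mm; its flat lies on the +x side (under the nose), 3.3 mm from the axis. At the start x points away from the robot (world +x) to within 45 degrees.
- small_bar_knob: Another black bar knob on the fixture, to be left: the same style but only 31 mm in diameter and 31 mm high, loose. Origin: centre of the underside.
- round_knob: A plain round fluted black knob on the fixture, to be left: 36 mm in diameter, 22 mm high, no bar, loose. Origin: centre of the underside.
- fixture: Marking fixture: aluminium plate 70 x 216 x 12 mm, fixed to the desk, with three upright round pins 6 mm in diameter, 12 mm tall above the plate, at y = -75, 0, +75 mm. A knob stands over each pin, its underside on the plate. Origin: centre of the plate's underside.
- regulator: Fan-speed regulator: grey box 110 x 150 mm, fixed to the desk, with a face-up panel 58 mm above the desk. On it the bare spindle in a dark stop ring with a printed scale (at y = +24 mm), and to its right (y = -46 mm) a rocker switch, a lamp and a fuse holder, under 10 mm tall. Origin: centre of the underside; x away from the user, z up.
- spindle_top (a point): Centre of the top of the bare steel spindle, 24 mm above the panel; z is its axis (up), x points out of its flat. 14 mm in diameter, flat 2.8 mm from the axis over its whole length, top edge chamfered 1.4 mm, on the flat 0.6 mm. The knob fits when its x points along this x within about 10 degrees. At the start x points away from the robot (world +x) within 45 degrees.
- spindle_flat (a point): A point on the spindle's flat, 2.8 mm from the axis, 9 mm below the top; it moves only if the spindle is turned.
- spindle (a joint): Setting of the spindle, rad, counter-clockwise from above positive; 0 has the flat facing the panel's +x. A friction of 0.04 N m holds it.
- stop_ring_top (a point): Centre of the top face of the stop ring round the spindle (47 mm outer diameter), 6 mm above the panel and 18 mm below the spindle's top. The knob is home when its origin is at this point.
- washer (a joint): Travel of the steel pressure washer (34 mm in diameter) round the spindle, m: 0 at rest, when its top stands 4.5 mm above the stop ring; 0.0045 when the knob pressing on it is down on the ring. Its spring pushes up with 3 N at rest and about 10 N with the knob home.
- hex_key: Steel hex key 93 x 33 x 5 mm lying loose on the desk beyond the regulator, to be left.
- red_screwdriver: Screwdriver, 151 mm long, lying loose on the desk beyond the work, to be left.
There are look-alikes about, which are no part of the job. What is shaped like the bar_knob but brown or green is not meant.

How it is judged:
On the way, in this order (a step that is already met when the one before it is completed fails the run):
1. the large bar knob is lifted clear above its pin in the fingers (z of bar_knob in the frame of fixture above 0.035 m and contact force between the fingers and bar_knob above 1 N), for 0.1 s.
2. the knob is on the spindle, flat to flat, at least 5 mm down (z of bar_knob in the frame of spindle_top below -0.005 m and horizontal distance between bar_knob and spindle_top below 0.003 m and angle between the x axis of bar_knob and the x axis of spindle_top, either way round below 0.3 rad), for 0.1 s.
At the end, for the whole second after the job is handed in: The large bar knob is on the spindle, flat to flat (0.25 rad), upright (0.06 rad), centred (2.5 mm), underside within 1.2 mm of the stop ring, washer pressed down over 3.3 mm; the fingers still hold it (over 3 N) and press it on the regulator with over 5 N (z of bar_knob in the frame of stop_ring_top between -0.003 and 0.0012 m and horizontal distance between bar_knob and stop_ring_top below 0.0025 m and angle between bar_knob's own z axis and vertical below 0.06 rad and angle between the x axis of bar_knob and the x axis of spindle_top, either way round below 0.25 rad and value of joint washer above 0.0033 m and contact force between the fingers and bar_knob above 3 N and contact force between bar_knob and regulator above 5 N); the arm keeps its last pose, push and grip.
It fails at once if the spindle is turned from its setting by more than about 20 degrees (distance of spindle_flat from where it was at the start of the episode above 0.001 m).
It fails at once if one of the other two knobs is displaced by more than 12 mm (distance of any of small_bar_knob, round_knob from where it was at the start of the episode above 0.012 m).
It fails at once if the hex key or the screwdriver is displaced by more than 20 mm (distance of any of hex_key, red_screwdriver from where it was at the start of the episode above 0.02 m).
It also fails if it takes over 35 s, if anything falls off the work surface, if the arm or the gripper's body presses on something with over 40 N, if the wrist force passes 120 N, or if a joint passes its speed limit or range.

### The arm

A 7-joint arm with a two-finger parallel gripper is mounted at the origin on a cart in front of the work surface, level with it; the furniture and walls round the work are solid. World frame = base frame: x ahead of the robot, y to its left, z up, the work surface at z = 0. Lengths are in m, angles in rad, forces in N, time in s.
With the tool pointing down it reaches from about 0.425 to 0.875 m from the base axis. Payload 9.9 kg.
Tool frame: the origin (TCP) lies between the finger pads; the fingertips stand 11 mm ahead of it and the grasp point (between the pads) lies 8 mm behind it; z points along the fingers, y is the line along which they close (so a half turn about z gives the same grasp; the last joint's range is limited). The gripper opens to 85 mm and grips with 20 to 120 N. Pads are 22 mm wide; open, the fingers measure 114 mm over their backs; the gripper's body (76 mm by 85 mm) begins 54 mm behind the grasp point. The pads swing forward as they close: fully open they stand 13 mm farther back than shut.
Start: joints at [1.251, 0.576, 0.025, 1.437, -0.015, 1.129, -0.057], TCP at [0.158, -0.656, 0.242] pointing down, gripper open.
Joint ranges: [-2.76, 2.76], [-0.34, 2.15], [-1.52, 1.57], [0.19, 2.46], [-1.09, 4.23], [0.17, 1.99], [-2.82, 2.82]. Speed limits (rad/s): [2.22, 2.22, 3.01, 3.01, 3.14, 3.14, 3.14].

### API

Orientations are given as a 3x3 rotation matrix whose columns are the frame's x, y, z axes.
In Python, from cell import get_state, cams, ctrl, spot_in, place_of gives the robot as it stands. The module is installed in compiled form; this text tells all that it offers.
- The arm moves only by the tool send_rows, never from a script. Its argument "plan" is one flat list of numbers, 7 for each row, row after row: the opening, from -1 (shut) to 1 (fully open), then the shift along the world's x, y, z in m, then the turn, a rotation vector about the world's x, y, z in rad. In form: [hand, x, y, z, rx, ry, rz, hand, x, y, z, rx, ry, rz, ...]. A call has 1 to 12 rows; each row shifts and turns the commanded pose from where the row before left it; what a row does not reach is not made up. A row lasts 1/12 s, in which the tool goes at most 41.7 mm and 7.16 degrees, less where a joint would pass 70% of its speed; a pose out of reach is approached as far as the arm can. A call with a gripper value outside its range is refused whole. The fingers move at their own pace and stop on an object; "grip_force" is the grip in N (left out, the last holds). Time passes only in rows, so rows that do not move let the fingers close. It gives the time, the measured TCP pose, the force, the opening and the grip force at its end, in the units of the state.
- get_state(): the state, without advancing time (a new reading comes with each control period).
- cams.camera(name): name is "scene" or "side" or "wrist"; returns a dict with "frame" (384x512x3 uint8, red, green, blue), "vfov" (degrees; the focal length in pixels is half the picture's height over the tangent of half this angle, whatever the lens; pixels are square), "cx", "cy" (the principal point, pixels), "rvec" (rotation vector, rad) and "tvec" (3), from world to camera coordinates, as OpenCV has them. Camera axes: x right, y down, z forward; pixel columns grow to the right and rows downward; lengths in m; the calibration is good to about 2 mm. The wrist camera is an equidistant fisheye: a pixel r from the principal point sees the ray r / f radians off the axis. A picture is of the moment at which its call begins. There is no depth.
- ctrl.sign_off(): hands the job in; it is judged then, once.
Trained networks look in the newest picture that a camera, given by its name, has taken for a name from the list of things; names that differ only in an ending like _2 or _b are one class to them, and where a whole thing is asked for, a point or a joint stands for the part that bears it (a point fixed in the world has none). Each returns a list of dicts, best first, with "p" (0 to 1); they miss things now and then, are a little off and sometimes report something else, mostly with a low value. They report only what shows in the picture. A call takes as long as a camera call. They do not tell look-alikes from the thing itself.
- spot_in(camera, label): "bbox" ([centre column, centre row, width, height] as shares, 0 to 1, of the picture: columns of its width, rows of its height, round what is visible of it).
- place_of(camera, label): "xy" ([column, row] as shares, 0 to 1, of the picture: columns of its width, rows of its height: a listed point, or the origin of a listed thing).
The state is a dict: "time": time; "qpos": joint angles; "dq": joint speeds; "tau": joint torques, N m; "position": TCP position; "ee_rot": TCP orientation; "ft_force": force on the tool from outside, world axes, zero at the start; "ft_torque": the same for the moment, N m; "gripper_width": finger opening in m; "grip_force": force on a finger pad.
Only numpy, scipy, OpenCV 4.12 (cv2) and the standard library are available. Lean on these libraries where they do the work, as an engineer would, in place of code of your own. Each camera call takes 0.05 s, during which the arm holds its last target. There are 200 camera calls.

## Working session

There is one attempt and no reset: what is moved stays moved. The work goes in short steps, Python scripts to look and compute and a tool call to move; the robot and the scene stay as the last step left them, time stands still between calls to the robot, and variables do not carry over. Pictures are saved under pics/ and viewed, at most 10 in all, crops included, and the job is handed in when it is done.

Besides the shell and the picture viewer there is one more tool, called after ">>>" as name(argument=value, ...), one argument or row to a line, values as JSON. send_rows: Moves the arm, as the interface text tells. Its arguments: {"type":"object","properties":{"plan":{"type":"array","items":{"type":"number"}},"grip_force":{"type":"number"}},"required":["plan"]}

```bash
mkdir -p pics
cat > h.py <<'E'
import numpy as np, cv2
from cell import get_state, cams, ctrl, spot_in, place_of
def cam(n):
    c=cams.camera(n); c['R']=cv2.Rodrigues(np.array(c['rvec'],float))[0]; c['t']=np.array(c['tvec'],float).ravel()
    h,w=c['frame'].shape[:2]; c['f']=h/2/np.tan(np.radians(c['vfov'])/2); c['n']=n; return c
def ray(c,uv):
    x=(uv[0]-c['cx'])/c['f']; y=(uv[1]-c['cy'])/c['f']
    if c['n']=='wrist':
        r=np.hypot(x,y); s=np.sin(r)/r if r>1e-9 else 1; d=np.array([x*s,y*s,np.cos(r)])
    else: d=np.array([x,y,1.])
    o=-c['R'].T@c['t']; d=c['R'].T@d; return o,d/np.linalg.norm(d)
def at_z(c,uv,z):
    o,d=ray(c,uv); return o+d*(z-o[2])/d[2]
def proj(c,P):
    p=c['R']@np.array(P)+c['t']
    if c['n']=='wrist':
        r=np.hypot(p[0],p[1]); th=np.arctan2(r,p[2]); k=th/max(r,1e-9)
        return np.array([c['cx']+c['f']*k*p[0],c['cy']+c['f']*k*p[1]])
    return np.array([c['cx']+c['f']*p[0]/p[2],c['cy']+c['f']*p[1]/p[2]])
def tri(obs):
    A=np.zeros((3,3));b=np.zeros(3)
    for c,uv in obs:
        o,d=ray(c,uv);M=np.eye(3)-np.outer(d,d);A+=M;b+=M@o
    return np.linalg.solve(A,b)
def save(c,fn,box=None,s=1):
    f=c['frame'][:,:,::-1]
    if box: f=f[box[1]:box[3],box[0]:box[2]]
    cv2.imwrite('pics/'+fn,cv2.resize(f,None,fx=s,fy=s,interpolation=cv2.INTER_CUBIC))
E
python3 - <<'E'
from h import *
s=get_state(); print(s['time'],s['position'],np.round(s['ee_rot'],3).tolist(),s['gripper_width'])
a=[]
for n in ['scene','side']:
    c=cam(n); a.append(c); print(n,c['frame'].shape,c['f'],-c['R'].T@c['t'])
    for l in ['bar_knob','small_bar_knob','round_knob','knob_bore','fixture','regulator','spindle_top','stop_ring_top','hex_key','red_screwdriver']:
        print(l,[(round(d['p'],2),np.round(np.array(d['xy'])*[512,384],1).tolist()) for d in place_of(n,l)][:3])
cv2.imwrite('pics/a.png',cv2.resize(np.vstack([x['frame'] for x in a])[:,:,::-1],(400*1,600)))
save(a[0],'scene.png',None,1.5);save(a[1],'side.png',None,1.5)
E
```

```text
0.0 [ 0.15759147 -0.65590758  0.24147428] [[0.972, 0.234, -0.0], [0.234, -0.972, 0.002], [-0.0, -0.002, -1.0]] 0.08565306965193696
scene (384, 512, 3) 416.8037552288462 [0.19292225 0.80484175 0.50277848]
bar_knob [(0.88, [280.2, 230.4]), (0.67, [335.3, 240.7])]
small_bar_knob [(0.49, [299.0, 215.7])]
round_knob [(0.81, [262.8, 243.9])]
knob_bore [(0.78, [234.3, 223.0]), (0.74, [334.8, 229.8]), (0.71, [280.0, 227.6])]
fixture [(0.8, [275.1, 236.4])]
regulator [(0.75, [317.4, 193.6])]
spindle_top []
stop_ring_top [(0.66, [316.0, 170.1])]
hex_key [(0.49, [246.3, 181.1]), (0.31, [314.0, 166.3])]
red_screwdriver [(0.44, [214.5, 212.2])]
side (384, 512, 3) 447.5093621648517 [ 0.29634153 -0.72574729  0.75442353]
bar_knob [(0.79, [266.6, 188.0]), (0.63, [231.6, 205.1]), (0.63, [193.6, 235.4])]
small_bar_knob [(0.44, [239.9, 224.5])]
round_knob [(0.44, [226.4, 184.9])]
knob_bore [(0.83, [229.8, 199.9]), (0.61, [271.7, 188.2])]
fixture [(0.77, [230.3, 208.8]), (0.72, [274.2, 291.6])]
regulator [(0.86, [274.6, 290.1])]
spindle_top [(0.51, [276.0, 255.4])]
stop_ring_top [(0.65, [276.6, 261.7])]
hex_key [(0.64, [355.0, 250.7])]
red_screwdriver [(0.56, [313.1, 197.0])]
```

View pics/scene.png

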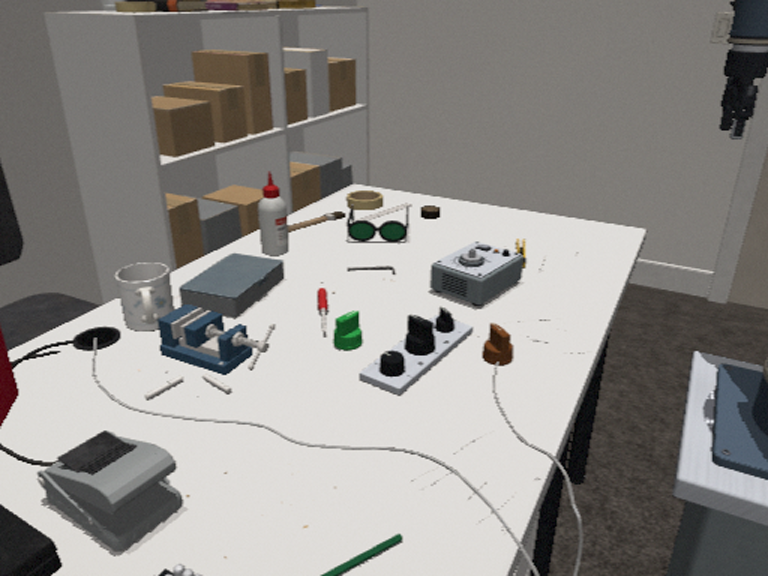

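View pics/side.png

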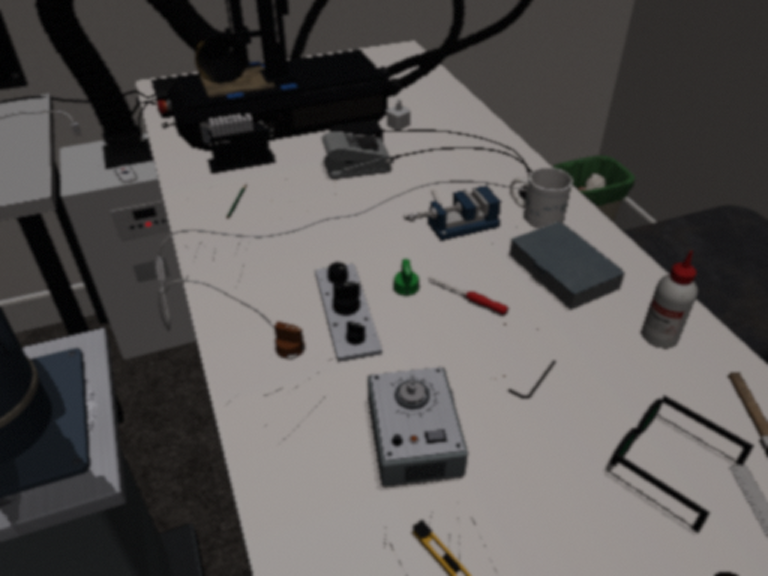

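Scene view: candidates are the black bar knob at (280,223), in the middle of the plate; the small bar knob at (297,214); the round knob at (261,243); the brown look-alike at (332,231); and the green one at (232,221). I choose the black one in the middle of the plate; in the side view it is at about (231,198). The regulator's spindle is at (316,171) in scene and (276,260) in side.

Run:
```python
from h import *
a,b=cam('scene'),cam('side')
def T(n,p,q):
    P=tri([(a,p),(b,q)]); print(n,P.round(4), (proj(a,P)-p).round(1),(proj(b,P)-q).round(1))
T('knob origin',(280.2,230.4),(231.6,205.1))
T('fixture',(275.1,236.4),(230.3,208.8))
T('ring',(316,170.1),(276.6,261.7))
T('reg',(317.4,193.6),(274.6,290.1))
T('round',(262.8,243.9),(226.4,184.9))
T('small',(299,215.7),(239.9,224.5))
T('hex',(246.3,181.1),(355,250.7))
A=cv2.resize(a['frame'][150:270,230:360,::-1],None,fx=3.8,fy=3.8,interpolation=2)
B=cv2.resize(b['frame'][165:325,190:320,::-1],None,fx=2.85,fy=2.85,interpolation=2)
B=cv2.resize(B,(int(B.shape[1]*A.shape[0]/B.shape[0]),A.shape[0]));o=np.hstack([A,B]);cv2.imwrite('pics/crop.png',cv2.resize(o,None,fx=.9,fy=.9))
print(o.shape)
```

```text
knob origin [0.5217 0.048  0.0115] [-0.3 -0.2] [-0.2  0.2]
fixture [ 0.5251  0.056  -0.0045] [1.8 1.1] [ 1.6 -1.2]
ring [ 0.5326 -0.2015  0.0688] [-1.1 -0.6] [-1.3  1. ]
reg [ 0.5264 -0.2121 -0.006 ] [-0.8 -0.4] [-1.   0.7]
round [0.531  0.121  0.0146] [-0.8 -0.5] [-0.7  0.5]
small [ 0.512  -0.0299  0.0172] [-2.  -1.1] [-2.   1.4]
hex [ 7.355e-01 -1.811e-01 -6.000e-04] [-0.2 -0.1] [-0.2  0.2]
(456, 864, 3)
```

View pics/crop.png

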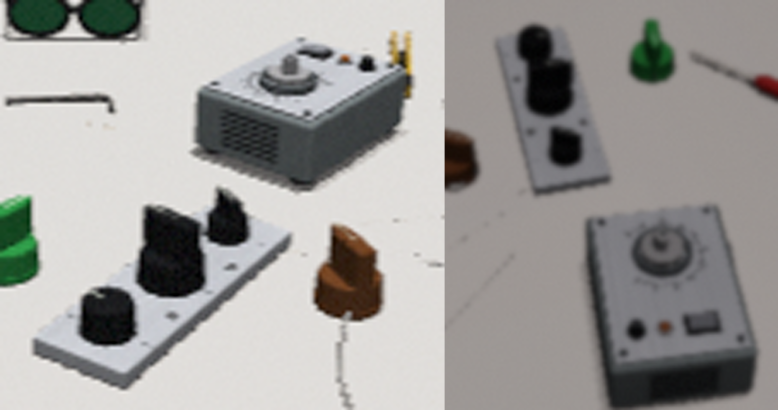

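The crop confirms it: the middle black knob is the largest, at about (0.522, 0.047), with its underside at z≈0.012, which is the plate top. I'll go over the regulator and look down with the wrist camera.

>>> send_rows(
  plan=[1, 0.024, 0.028, 0.004, 0, 0, -0.015, 1, 0.024, 0.028, 0.004, 0, 0, -0.015, 1, 0.024, 0.028, 0.004, 0, 0, -0.015, 1, 0.024, 0.028, 0.004, 0, 0, -0.015, 1, 0.024, 0.028, 0.004, 0, 0, -0.015, 1, 0.024, 0.028, 0.004, 0, 0, -0.015, 1, 0.024, 0.028, 0.004, 0, 0, -0.015, 1, 0.024, 0.028, 0.004, 0, 0, -0.015, 1, 0.024, 0.028, 0.004, 0, 0, -0.015, 1, 0.024, 0.028, 0.004, 0, 0, -0.015, 1, 0.024, 0.028, 0.004, 0, 0, -0.015, 1, 0.024, 0.028, 0.004, 0, 0, -0.015],
)

```text
time: 2.2
position: [0.4467, -0.3188, 0.2908]
ee_rot: [[0.998, 0.055, 0.0], [0.055, -0.998, -0.0], [0.0, 0.0, -1.0]]
ft_force: [1.4, -1.0, 0.2]
gripper_width: 0.0854
grip_force: 0.0
```

>>> send_rows(
  plan=[1, 0.024, 0.028, 0.004, 0, 0, -0.015, 1, 0.024, 0.028, 0.004, 0, 0, -0.015, 1, 0.01, 0.028, 0.004, 0, 0, -0.015, 1, 0, 0.02, 0, 0, 0, -0.015, 1, 0, 0, 0, 0, 0, 0],
)

```text
time: 2.62
position: [0.5052, -0.2109, 0.3025]
ee_rot: [[1.0, 0.002, 0.001], [0.002, -1.0, 0.002], [0.001, -0.002, -1.0]]
ft_force: [-0.1, -1.0, -0.5]
gripper_width: 0.0853
grip_force: 0.0
```

Run:
```python
from h import *
c=cam('wrist'); s=get_state(); print(s['time'],s['position'],np.round(s['ee_rot'],3).tolist())
print(c['f'],c['cx'],c['cy'],-c['R'].T@c['t'],c['R'].round(3).tolist())
for l in ['bar_knob','knob_bore','spindle_top','stop_ring_top','spindle_flat','regulator','fixture']:
    print(l,[(round(d['p'],2),np.round(np.array(d['xy'])*[512,384],1).tolist()) for d in place_of('wrist',l)][:3])
print(proj(c,[.533,-.2,.064]),proj(c,[.522,.047,.06]))
save(c,'w1.png',None,1.5)
```

```text
2.6667 [ 0.50437363 -0.21379519  0.30249025] [[1.0, 0.0, 0.0], [0.0, -1.0, 0.001], [0.0, -0.001, -1.0]]
297.3186396354542 258.61363897059726 194.30691344759782 [ 0.58197781 -0.21107863  0.43271301] [[0.0, -1.0, -0.003], [-0.953, -0.001, 0.302], [-0.302, 0.002, -0.953]]
bar_knob [(0.96, [80.5, 84.3]), (0.87, [128.1, 210.0]), (0.84, [90.4, 149.3])]
knob_bore [(0.9, [125.4, 214.2]), (0.84, [76.8, 80.7]), (0.72, [87.7, 155.7])]
spindle_top [(0.53, [245.0, 143.6])]
stop_ring_top [(0.91, [245.6, 142.0])]
spindle_flat [(0.53, [243.1, 140.1])]
regulator [(0.65, [264.9, 141.3])]
fixture [(0.97, [99.6, 148.6])]
[250.47885669 142.28894245] [ 80.49157989 155.65715332]
```

View pics/w1.png

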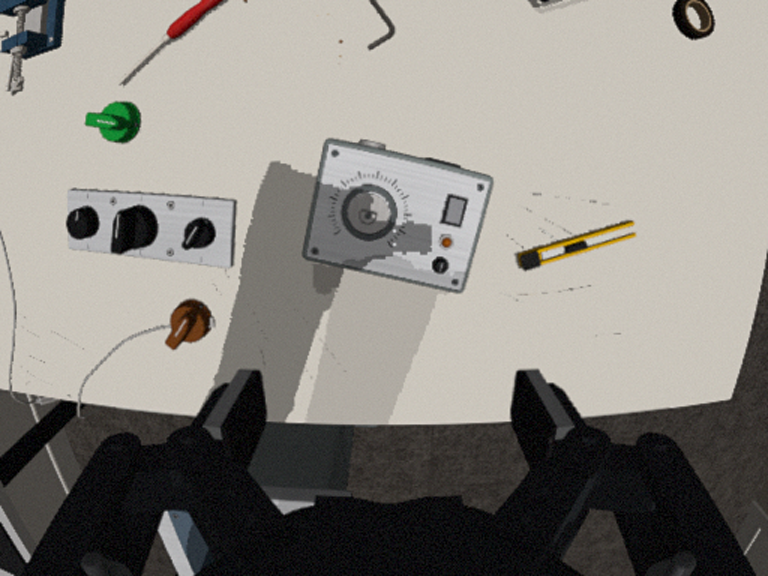

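The wrist view (up is +x, left is +y) shows the black bar knob at (88,151), its nose pointing away and a bit left. The spindle and ring are at about (245,142), and the regulator is turned about -15° by its box edges. I'll go lower for a close look at the spindle flat.

>>> send_rows(
  plan=[1, -0.001, 0.004, -0.034, 0, 0, 0, 1, -0.001, 0.004, -0.034, 0, 0, 0, 1, -0.001, 0.004, -0.034, 0, 0, 0, 1, -0.001, 0.004, -0.034, 0, 0, 0, 1, 0, 0.003, -0.034, 0, 0, 0, 1, 0, 0, -0.034, 0, 0, 0, 1, 0, 0, 0, 0, 0, 0],
)

```text
time: 3.6
position: [0.4964, -0.1965, 0.093]
ee_rot: [[1.0, -0.004, -0.009], [-0.004, -1.0, 0.003], [-0.009, -0.003, -1.0]]
ft_force: [-0.2, 0.4, 0.3]
gripper_width: 0.0853
grip_force: 0.0
```

Run:
```python
from h import *
c=cam('wrist'); s=get_state(); print(s['time'],s['position'],np.round(s['ee_rot'],3).tolist(),s['ft_force'])
for l,z in [('spindle_top',.082),('stop_ring_top',.064),('spindle_flat',.073)]:
    for d in place_of('wrist',l)[:2]:
        uv=np.array(d['xy'])*[512,384]; print(l,round(d['p'],2),uv.round(1),at_z(c,uv,z).round(4))
# rectified top-down view at z=.082 around spindle: 0.15 mm... 
C=at_z(c,np.array(place_of('wrist','stop_ring_top')[0]['xy'])*[512,384],.064)
def rect(z,half,px):
    g=np.linspace(half,-half,px); m=np.zeros((px,px,2),np.float32)
    for i,dx in enumerate(g):
        for j,dy in enumerate(g): m[i,j]=proj(c,[C[0]+dx,C[1]+dy,z])
    return cv2.remap(c['frame'],m[...,0],m[...,1],cv2.INTER_CUBIC)
cv2.imwrite('pics/rect.png',np.hstack([rect(.082,.014,380),rect(.064,.03,380)])[:,:,::-1])
cv2.imwrite('pics/w2raw.png',c['frame'][:,:,::-1]); print(C)
```

```text
3.65 [ 0.49769912 -0.19712632  0.09599398] [[1.0, -0.005, -0.006], [-0.005, -1.0, 0.002], [-0.006, -0.002, -1.0]] [ 1.11152765 -0.08754847  0.83336465]
spindle_top 0.77 [253.1 182.8] [ 0.5344 -0.1938  0.082 ]
stop_ring_top 0.78 [253.4 175.2] [ 0.5336 -0.1936  0.064 ]
spindle_flat 0.59 [253.8 174.1] [ 0.5365 -0.194   0.073 ]
[ 0.53364276 -0.19361013  0.064     ]
```

View pics/rect.png

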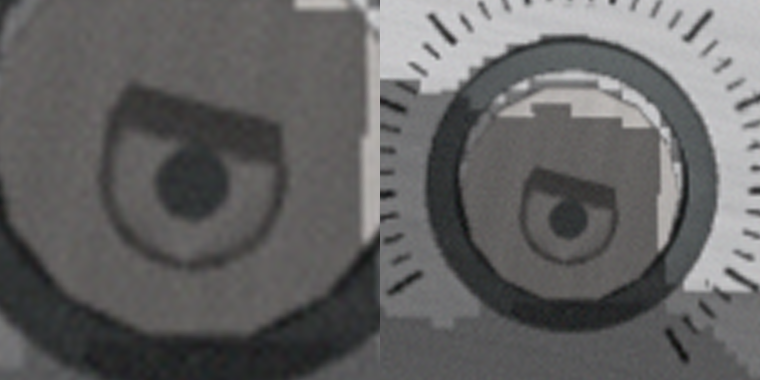

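The flat's edge runs at about 14° in the rectified view, so the spindle's x yaw is about -14°. The spindle axis is at about (0.5347, -0.1939), which agrees with the ring. Next, the same view over the knob.

>>> send_rows(
  plan=[1, -0.001, 0.03, 0.004, 0, 0, 0, 1, -0.001, 0.03, 0, 0, 0, 0, 1, -0.002, 0.03, 0, 0, 0, 0, 1, -0.002, 0.03, 0, 0, 0, 0, 1, -0.002, 0.03, 0, 0, 0, 0, 1, -0.002, 0.03, 0, 0, 0, 0, 1, -0.002, 0.03, 0, 0, 0, 0, 1, -0.001, 0.03, 0, 0, 0, 0, 1, 0, 0, 0, 0, 0, 0],
)

```text
time: 4.6
position: [0.4878, 0.0495, 0.1043]
ee_rot: [[1.0, 0.003, 0.004], [0.003, -1.0, 0.004], [0.004, -0.004, -1.0]]
ft_force: [1.2, 0.2, 0.9]
gripper_width: 0.0853
grip_force: 0.0
```

Run:
```python
from h import *
c=cam('wrist'); s=get_state(); print(s['time'],s['position'],np.round(s['ee_rot'],3).tolist(),s['ft_force'])
for l,z in [('bar_knob',.012),('knob_bore',.032),('fixture',0)]:
    for d in place_of('wrist',l)[:2]:
        uv=np.array(d['xy'])*[512,384]; print(l,round(d['p'],2),uv.round(1),at_z(c,uv,z).round(4))
C=[.522,.047]
def rect(z,half,px):
    g=np.linspace(half,-half,px); m=np.zeros((px,px,2),np.float32)
    for i,dx in enumerate(g):
        for j,dy in enumerate(g): m[i,j]=proj(c,[C[0]+dx,C[1]+dy,z])
    return cv2.remap(c['frame'],m[...,0],m[...,1],cv2.INTER_CUBIC)
o=np.hstack([rect(.060,.032,380),rect(.034,.05,380)]); o=np.uint8(255*(o/255.)**.5)
cv2.imwrite('pics/rect2.png',o[:,:,::-1])
cv2.imwrite('pics/w3raw.png',c['frame'][:,:,::-1])
```

```text
4.65 [0.48786993 0.04638494 0.10422654] [[1.0, 0.001, 0.004], [0.001, -1.0, 0.002], [0.004, -0.002, -1.0]] [ 0.30174037 -0.03992824  0.83753555]
bar_knob 0.83 [250.3 159.3] [0.5223 0.0565 0.012 ]
bar_knob 0.7 [306.3 270.9] [0.4236 0.0079 0.012 ]
knob_bore 0.98 [225.5   7.9] [0.6326 0.0727 0.032 ]
knob_bore 0.65 [309.1 280.9] [0.4263 0.0085 0.032 ]
fixture 0.34 [252.2 158.6] [0.5206 0.0553 0.    ]
```

View pics/rect2.png

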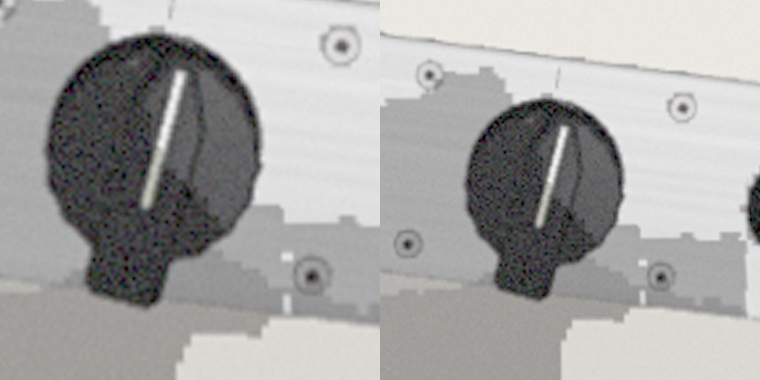

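The rectified view at z=0.060 shows the bar's white line running from (147,208) to (181,72), giving a knob yaw of about -14° with the tail at (125,300) towards the robot. The origin is at about (0.522, 0.0535), matching the triangulated x. The pads will align the flanks to the tool yaw.

>>> send_rows(
  plan=[0, 0.008, 0.002, 0, 0, 0, -0.06, 0, 0.008, 0.002, 0, 0, 0, -0.06, 0, 0.008, 0.002, 0, 0, 0, -0.06, 0, 0.008, 0.002, 0, 0, 0, -0.065, 0, 0, 0, 0, 0, 0, 0, 0, 0, 0, 0, 0, 0, 0],
)

```text
time: 5.3
position: [0.5189, 0.0494, 0.1025]
ee_rot: [[0.969, -0.247, 0.0], [-0.247, -0.969, -0.0], [0.001, 0.0, -1.0]]
ft_force: [-0.3, -0.9, -0.5]
gripper_width: 0.0429
grip_force: 0.0
```

Run:
```python
from h import *
s=get_state(); print(s['time'],s['position'],np.round(s['ee_rot'],3).tolist(),s['ft_force'],s['gripper_width'])
```

```text
5.3 [0.51891559 0.04937894 0.10254981] [[0.969, -0.247, 0.0], [-0.247, -0.969, -0.0], [0.001, 0.0, -1.0]] [-0.31177578 -0.94374297 -0.52813384] 0.042885721591377254
```

>>> send_rows(
  plan=[0, 0, 0.004, -0.018, 0, 0, 0, 0, 0, 0, -0.018, 0, 0, 0, 0, 0, 0, -0.012, 0, 0, 0, 0, 0, 0, -0.006, 0, 0, 0, 0, 0, 0, 0, 0, 0, 0],
)

```text
time: 5.72
position: [0.5176, 0.0538, 0.0474]
ee_rot: [[0.969, -0.246, -0.002], [-0.246, -0.969, -0.0], [-0.002, 0.001, -1.0]]
ft_force: [0.3, 0.3, 0.2]
gripper_width: 0.0427
grip_force: 0.0
```

Run:
```python
from h import *
c=cam('wrist');s=get_state(); print(s['time'],s['position'],s['ft_force'],s['gripper_width'])
R=s['ee_rot'];p=s['position']
# show close crop in front of the fingers
uv=proj(c,[.522,.0535,.05]); print(uv)
o=c['frame'][180:384,130:390]; o=np.uint8(255*(o/255.)**.5); cv2.imwrite('pics/w4.png',cv2.resize(o[:,:,::-1],None,fx=2.5,fy=2.5))
```

```text
5.7667 [0.5181532 0.0539758 0.0481683] [-0.41762371 -0.01330017  1.04393671] 0.042995979314911004
[257.09189712 256.59671014]
```

View pics/w4.png

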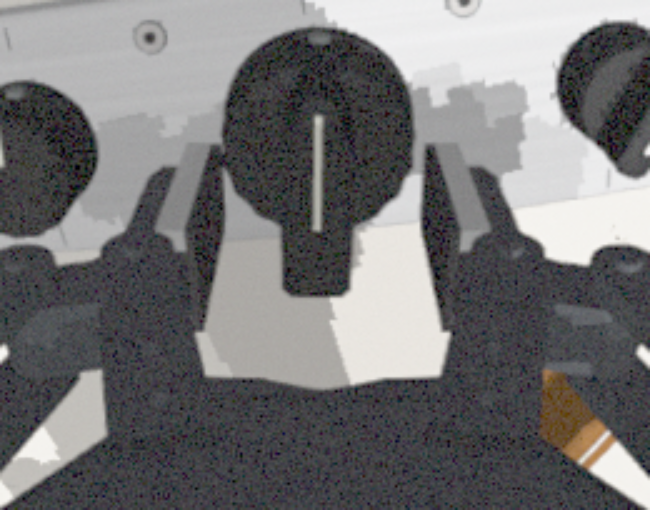

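The bar (white line vertical at column ~318 of the crop) is centred between the open pads and parallel to them. Grasping now.

>>> send_rows(
  plan=[-1, 0, 0, 0, 0, 0, 0, -1, 0, 0, 0, 0, 0, 0, -1, 0, 0, 0, 0, 0, 0, -1, 0, 0, 0, 0, 0, 0, -1, 0, 0, 0, 0, 0, 0, -1, 0, 0, 0, 0, 0, 0],
  grip_force=70,
)

```text
time: 6.27
position: [0.5192, 0.0546, 0.0493]
ee_rot: [[0.969, -0.247, 0.002], [-0.247, -0.969, 0.0], [0.001, -0.001, -1.0]]
ft_force: [-1.0, -0.4, 4.9]
gripper_width: 0.0123
grip_force: 69.2
```

>>> send_rows(
  plan=[-1, 0, 0, 0, 0, 0, 0, -1, 0, 0, 0.01, 0, 0, 0, -1, 0, 0, 0.02, 0, 0, 0, -1, 0, 0, 0.03, 0, 0, 0, -1, 0, 0, 0.03, 0, 0, 0, -1, 0, 0, 0.03, 0, 0, 0, -1, 0, 0, 0, 0, 0, 0, -1, 0, 0, 0, 0, 0, 0],
)

```text
time: 6.93
position: [0.5196, 0.0548, 0.1707]
ee_rot: [[0.969, -0.247, 0.004], [-0.247, -0.969, 0.001], [0.004, -0.002, -1.0]]
ft_force: [-0.4, -0.3, -1.7]
gripper_width: 0.0126
grip_force: 68.4
```

Run:
```python
from h import *
c=cam('wrist');s=get_state(); print(s['time'],s['position'],np.round(s['ee_rot'],3).tolist(),s['ft_force'],s['gripper_width'],s['grip_force'])
for l in ['bar_knob','knob_bore']: print(l,[(round(d['p'],2),np.round(np.array(d['xy'])*[512,384],1)) for d in place_of('wrist',l)][:2])
o=c['frame'][180:384,130:390]; o=np.uint8(255*(o/255.)**.5); cv2.imwrite('pics/w5.png',cv2.resize(o[:,:,::-1],None,fx=2.5,fy=2.5))
```

```text
6.9833 [0.51870341 0.05475764 0.16923375] [[0.969, -0.246, 0.002], [-0.246, -0.969, 0.0], [0.001, -0.001, -1.0]] [-0.65421151  0.08775602 -1.66140503] 0.01251479198500789 68.4364128112793
bar_knob [(0.95, array([208.4,  74.7])), (0.84, array([321.7, 252. ]))]
knob_bore [(0.63, array([325.5, 259.6])), (0.61, array([330.9, 173.9]))]
```

View pics/w5.png

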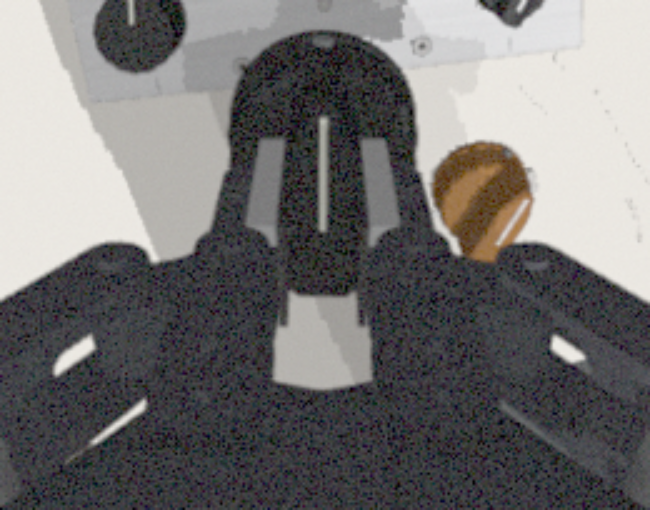

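Knob held (68 N grip, about 1.7 N extra weight); its base rim top is at crop (323,32) and the tail at (323,296). From these I work out its offset along tool x and the place to go.

Run:
```python
from h import *
c=cam('wrist');s=get_state();p=np.array(s['position']);R=np.array(s['ee_rot']);print(p,s['time'])
def tl(uv,off): # point at height offset from tcp -> tool coords
    P=at_z(c,uv,p[2]+off); return (R.T@(P-p)).round(4)
print('rim',tl((130+323/2.5,180+32/2.5),-.036),'-23mm')
print('tail',tl((130+323/2.5,180+296/2.5),.012),'+20mm')
print('line',tl((130+323/2.5,180+117/2.5),.012),tl((130+323/2.5,180+232/2.5),.012))
print('rim width',tl((130+231/2.5,180+130/2.5),-.02),tl((130+416/2.5,180+130/2.5),-.02))
```

```text
[0.51789864 0.05459142 0.16742707] 7.1333
rim [0.025  0.0003 0.036 ] -23mm
tail [-0.0146  0.0002 -0.012 ] +20mm
line [ 0.0245  0.0002 -0.012 ] [ 0.0007  0.0002 -0.012 ]
rim width [ 0.007  -0.0203  0.02  ] [0.007  0.0211 0.02  ]
```

>>> send_rows(
  plan=[-1, 0.001, -0.02, 0, 0, 0, 0, -1, 0.001, -0.028, 0, 0, 0, 0, -1, 0.0015, -0.03, -0.003, 0, 0, 0, -1, 0.0015, -0.03, -0.003, 0, 0, 0, -1, 0.0015, -0.03, -0.003, 0, 0, 0, -1, 0.0015, -0.03, -0.003, 0, 0, 0, -1, 0.0015, -0.03, -0.003, 0, 0, 0, -1, 0.0015, -0.027, -0.003, 0, 0, 0, -1, 0.002, -0.0226, -0.002, 0, 0, 0, -1, 0, 0, 0, 0, 0, 0, -1, 0, 0, 0, 0, 0, 0],
)

```text
time: 8.05
position: [0.5308, -0.1943, 0.1469]
ee_rot: [[0.968, -0.249, -0.002], [-0.249, -0.968, 0.0], [-0.002, 0.0, -1.0]]
ft_force: [-0.3, 0.4, -1.1]
gripper_width: 0.0125
grip_force: 68.5
```

Run:
```python
from h import *
P=[]
for i in range(5):
    c=cam('wrist' if i<4 else 'side');s=get_state();P.append(np.r_[s['position'],s['ee_rot'][1][0],s['ft_force']])
P=np.array(P);print(s['time'],P.round(4)[:,:4],P.mean(0).round(4),P.std(0).round(4))
print(np.round(s['ee_rot'],3).tolist())
save(c,'s2.png',(235,200,320,300),6)
```

```text
8.3 [[ 0.531  -0.1927  0.1472 -0.2475]
 [ 0.5313 -0.1919  0.1474 -0.246 ]
 [ 0.5315 -0.1915  0.1477 -0.2452]
 [ 0.5317 -0.1915  0.1479 -0.2448]
 [ 0.5318 -0.1916  0.1481 -0.2448]] [ 0.5315 -0.1918  0.1477 -0.2457 -0.1838  0.1671 -1.1041] [3.000e-04 5.000e-04 3.000e-04 1.000e-03 5.250e-01 3.720e-01 5.024e-01]
[[0.97, -0.245, -0.0], [-0.245, -0.97, 0.001], [-0.001, -0.001, -1.0]]
```

View pics/s2.png

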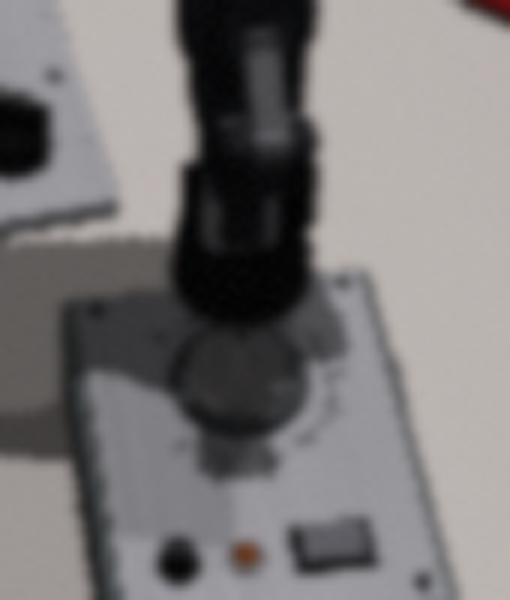

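The side view shows the knob base at crop column 242 and the ring at 241, so it is centred. Yaw is within tolerance, so I descend towards the spindle.

>>> send_rows(
  plan=[-1, 0, -0.0013, -0.01, 0, 0, 0, -1, 0, 0, -0.01, 0, 0, 0, -1, 0, 0, -0.005, 0, 0, 0, -1, 0, 0, 0, 0, 0, 0, -1, 0, 0, -0.002, 0, 0, 0, -1, 0, 0, -0.002, 0, 0, 0, -1, 0, 0, -0.002, 0, 0, 0, -1, 0, 0, -0.002, 0, 0, 0, -1, 0, 0, 0, 0, 0, 0],
)

```text
time: 9.05
position: [0.5316, -0.1939, 0.115]
ee_rot: [[0.969, -0.246, -0.0], [-0.246, -0.969, 0.0], [-0.0, -0.0, -1.0]]
ft_force: [1.2, 1.5, -2.1]
gripper_width: 0.0126
grip_force: 68.5
```

>>> send_rows(
  plan=[-1, 0, 0, -0.002, 0, 0, 0, -1, 0, 0, -0.002, 0, 0, 0, -1, 0, 0, 0, 0, 0, 0],
)

```text
time: 9.3
position: [0.5316, -0.1939, 0.111]
ee_rot: [[0.969, -0.246, -0.0], [-0.246, -0.969, 0.0], [-0.0, -0.0, -1.0]]
ft_force: [0.3, 1.4, -1.4]
gripper_width: 0.0127
grip_force: 68.4
```

Run:
```python
from h import *
for i in range(4):
    c=cam('side');s=get_state();print(s['time'],np.round(s['position'],4),np.round(s['ft_force'],1),np.round(s['ft_torque'],2))
```

```text
9.35 [ 0.5317 -0.1939  0.111 ] [ 0.6  3.2 -2.3] [ 0.59 -0.01 -0.01]
9.4 [ 0.5316 -0.1939  0.1111] [-0.2  2.4 -2.2] [0.61 0.02 0.06]
9.45 [ 0.5316 -0.194   0.1111] [ 0.1  2.6 -2.3] [0.63 0.   0.01]
9.5 [ 0.5316 -0.194   0.1112] [ 0.1  3.2 -2.3] [ 0.63 -0.08 -0.02]
```

No upward force and a slight +y side load: the spindle is in the bore. I'll ease 0.5 mm towards +y and press on.

>>> send_rows(
  plan=[-1, 0, 0.0006, -0.002, 0, 0, 0, -1, 0, 0, -0.002, 0, 0, 0, -1, 0, 0, -0.002, 0, 0, 0, -1, 0, 0, -0.002, 0, 0, 0, -1, 0, 0, 0, 0, 0, 0],
)

```text
time: 9.92
position: [0.5318, -0.1938, 0.1033]
ee_rot: [[0.969, -0.247, 0.0], [-0.247, -0.969, -0.0], [0.0, 0.0, -1.0]]
ft_force: [-0.9, 0.7, 4.5]
gripper_width: 0.0125
grip_force: 69.4
```

>>> send_rows(
  plan=[-1, 0, 0, -0.001, 0, 0, 0, -1, 0, 0, -0.001, 0, 0, 0, -1, 0, 0, -0.001, 0, 0, 0, -1, 0, 0, 0, 0, 0, 0],
)

```text
time: 10.25
position: [0.5318, -0.1938, 0.1013]
ee_rot: [[0.969, -0.247, 0.001], [-0.247, -0.969, -0.0], [0.001, 0.0, -1.0]]
ft_force: [-4.4, 3.0, 14.1]
gripper_width: 0.0125
grip_force: 70.6
```

>>> send_rows(
  plan=[-1, 0, 0, -0.001, 0, 0, 0, -1, 0, 0, 0, 0, 0, 0, -1, 0, 0, -0.001, 0, 0, 0, -1, 0, 0, 0, 0, 0, 0],
  grip_force=100,
)

```text
time: 10.58
position: [0.5317, -0.1938, 0.1013]
ee_rot: [[0.969, -0.247, 0.002], [-0.247, -0.969, -0.0], [0.002, -0.0, -1.0]]
ft_force: [-11.5, 6.5, 39.6]
gripper_width: 0.0123
grip_force: 100.0
```

Run:
```python
from h import *
for i in range(3):
    c=cam(['side','scene','wrist'][i]);s=get_state();print(s['time'],np.round(s['position'],4),np.round(s['ft_force'],1),np.round(s['ft_torque'],2),s['gripper_width'])
    if i==0:a=c
    if i==1:b=c
A=cv2.resize(a['frame'][190:290,235:320,::-1],(340,400),interpolation=2)
B=cv2.resize(b['frame'][120:210,270:360,::-1],(400,400),interpolation=2)
o=np.hstack([A,B]);cv2.imwrite('pics/fin.png',np.uint8(255*(o/255.)**.6))
```

```text
10.6333 [ 0.5318 -0.1938  0.1013] [-11.    4.9  38.9] [1.28 2.44 0.04] 0.012005826176302468
10.6833 [ 0.5317 -0.1938  0.1013] [-11.5   6.5  39.3] [1.32 2.45 0.01] 0.011931577072393042
10.7333 [ 0.5317 -0.1938  0.1013] [-11.3   5.9  38.5] [1.25 2.46 0.  ] 0.01186986886763308
```

View pics/fin.png

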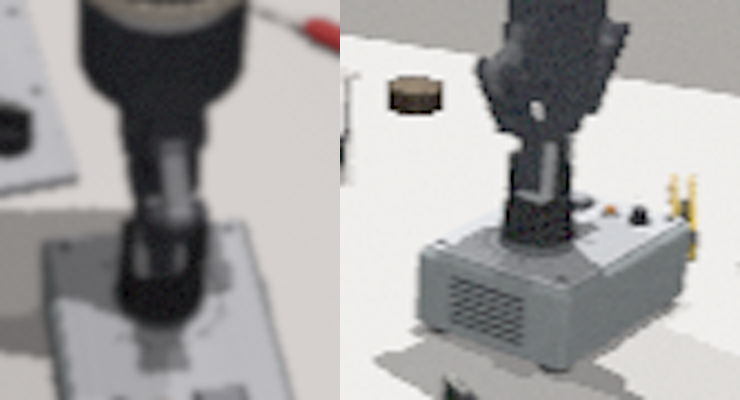

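The hard stop is at TCP z 0.1013, exactly the expected home height (grasp z 0.0493 − 0.012 + 0.064); both views show the knob upright on the ring. I'll ease the push from 39 N to about 25 N and relieve the side load.

>>> send_rows(
  plan=[-1, -0.0003, 0.0002, 0.001, 0, 0, 0, -1, 0, 0, 0, 0, 0, 0, -1, 0, 0, 0, 0, 0, 0, -1, 0, 0, 0, 0, 0, 0],
)

```text
time: 11.07
position: [0.5317, -0.1938, 0.1014]
ee_rot: [[0.969, -0.247, 0.002], [-0.247, -0.969, -0.001], [0.002, 0.0, -1.0]]
ft_force: [-6.4, 3.2, 25.8]
gripper_width: 0.0119
grip_force: 99.5
```

Run:
```python
from h import *
for i in range(6):
    c=cam('side');s=get_state()
    if i%2: print(s['time'],np.round(s['position'],4),np.round(s['ft_force'],1),np.round(s['ee_rot'],3)[:,2],s['gripper_width'])
```

```text
11.1667 [ 0.5317 -0.1938  0.1013] [-6.8  3.2 25.9] [ 0.002 -0.001 -1.   ] 0.01200688666686161
11.2667 [ 0.5317 -0.1938  0.1013] [-6.1  3.1 25.8] [ 0.002 -0.001 -1.   ] 0.012190885524310632
11.3667 [ 0.5317 -0.1938  0.1014] [-6.6  3.6 25.2] [ 0.002 -0.001 -1.   ] 0.01198286048198934
```

Steady at 25 N, so I'm handing in.

```bash
python3 -c "
from cell import ctrl; print(ctrl.sign_off())"
```

```text
the job is handed in; nothing more can be done
None
```

The large bar knob is on the regulator spindle, flat to flat, down on the stop ring by the measured height, and still gripped and pressed with about 25 N; I handed the job in at about 11.4 s, and the sign-off returned no verdict.

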